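Reassemble the washed griddle and hold its knob pressed to light it

ROBOT

A 6-joint arm with a two-finger parallel gripper is mounted at the origin on a cart in front of the work surface, level with it; the furniture and walls round the work are solid. World frame = base frame: x ahead of the robot, y to its left, z up, the work surface at z = 0. Lengths are in m, angles in degrees, forces in N, time in s.
With the tool pointing down it reaches from about 0.4 to 0.825 m from the base axis. Payload 7 kg.
Tool frame: the origin (TCP) lies on the centre line of the jaws, within the pads' length; the fingertips stand r.tip_reach ahead of it and the grasp point (between the pads) is the TCP (r.tip_reach is the distance from the TCP to the fingertips, in m); z points along the fingers, y is the line along which they close (so a half turn about z gives the same grasp; the last joint's range is limited). The gripper opens to 88 mm and grips with 3 to 60 N. Pads are 19 mm wide; open, the fingers measure 130 mm over their backs; the gripper's body (78 mm by 193 mm) begins 47 mm behind the grasp point.
Start: joints at [83.543, 20.546, 0.682, 0, -70.136, -16.507], TCP at [0.263, 0.621, 0.218] pointing down, gripper open.
Joint ranges: [-176.03, 176.03], [-82.01, 121.73], [-58.28, 71.71], [-173.87, 95.51], [-174.79, -0.11], [-173.66, 173.66]. Speed limits (degrees/s): [136.94, 136.94, 172.46, 180, 180, 180].

INTERFACE

Orientations are given as [roll, pitch, yaw] about the fixed x, y, z axes, in that order (R = Rz(yaw) Ry(pitch) Rx(roll)).
In Python, from plant import sensors, cams, r gives the robot as it stands.
- The arm moves only by the tool drive_tool, never from a script. Its argument "rows" is a list of rows, each an object of numbers: "fingers": the gripper's target within -1 to 1 (fully open at 1, half-way at 0, shut at -1); "x", "y", "z": the shift along the tool's x, y, z in m; "spin": the turn about the tool's z in rad. A call has 1 to 10 rows; each row is the pose to reach, as a shift and turn from the pose commanded when the call began, along the tool's axes at that moment; what a row does not reach only later rows make up. A row lasts 1/8 s, in which the tool goes at most 62.5 mm and 10.7 degrees, less where a joint would pass 70% of its speed; a pose out of reach is approached as far as the arm can. A call with a gripper value outside its range is refused whole. The fingers move at their own pace and stop on an object; "newtons" is the grip in N (left out, the last holds). Time passes only in rows, so rows that repeat a pose let the fingers close. It gives the time, the measured TCP pose, the force, the opening and the grip force at its end, in the units of the state.
- sensors.get_state(): the state, without advancing time (a new reading comes with each control period).
- cams.capture(name): name is "scene" or "top"; returns a dict with "pixels" (384x512x3 uint8, red, green, blue), "intrinsics" (3x3 intrinsics, pixels), "eye" and "orientation" of the camera in the world. Camera axes: x right, y up, looking along -z (the intrinsics and any distortion apply to the point x, -y, -z); pixel columns grow to the right and rows downward; lengths in m; the calibration is good to about 2 mm. A picture is of the moment at which its call begins. There is no depth.
- r.close_job(): hands the job in; it is judged then, once.
The state is a dict: "time_s": time; "joints": joint angles; "qd": joint speeds; "joint_torque": joint torques, N m; "tcp_pos": TCP position; "eef_rot": TCP orientation; "contact_force": force on the tool from outside, world axes, zero at the start; "moment": the same for the moment, N m; "gripper_width": finger opening in m; "gripper_force": force on a finger pad.
Only numpy, scipy, OpenCV 4.12 (cv2) and the standard library are available. Lean on these libraries where they do the work, as an engineer would, in place of code of your own. Each camera call takes 0.05 s, during which the arm holds its last target. There are 200 camera calls.

TASK

The table griddle has been washed; put it back together from the draining tray and light it. First slide the red-handled scraper, blade down, all the way into the slot of the black holder at the back of the griddle and let go of it; then turn the black knob so that its D-shaped bore matches the griddle's bare brass D-shaft, push it fully home and press it well down against the spring. Finish while still holding the knob pressed down (do not let go), and leave the pepper grinder and the oil bottle alone.

Things in the scene. Friction and masses are not known exactly. Their poses are not given: they have to be found in the camera images.
- griddle: Steel table-top gas griddle, 200 x 190 mm, fixed. Origin under its centre on the worktop, z up, +x towards its back, y to its left. Its top deck is 55 mm above the origin; a dark ribbed plate with a rim up to 69 mm high covers the back part (x from -28 to +94 mm). The shaft stands in the front deck at x = -66, y = -45 mm. The black scraper holder at the back is 30 (x) x 86 (y) mm, 75 mm high.
- holder_slot (a point): Centre of the mouth of the slot in the black holder, in the holder's top face 75 mm above the worktop; axes as the griddle. The slot is 8 mm wide along its x, 66 mm long along its y, 50 mm deep straight down, mouth chamfered 2 mm.
- shaft_tip (a point): Centre (on the round's axis) of the top of the upright brass D-shaft; its +x points at the flat, z up. Round part 14 mm in diameter, flat 2.5 mm from the axis, top edge chamfered 2 mm, and it stands 26 mm out of the deck (tip 81 mm above the worktop). The valve may have been left turned up to 0.4 rad either way from the griddle's x; it turns only stiffly (0.08 N m).
- stem (a joint): How far the brass shaft is pushed down into the griddle, m: 0 free, 0.008 fully down. Spring: 4 N starts it, 10 N at the bottom; it springs back when let go.
- tray: White draining tray, 185 (x) x 150 (y) mm, fixed, rim 14 mm high, floor 5 mm thick. Origin under its centre, z up, +x to its back. A white stand 30 (x) x 86 (y) mm, 50 mm high, is centred at x = +65 mm; its slot is 6 (x) x 66 (y) mm, 40 mm deep, and the scraper starts in it. The knob starts on the tray's front half.
- scraper: Griddle scraper, about 0.12 kg, standing upright (it may lean a few degrees). Origin at the middle of the blade's lower edge, z up along the handle. Steel blade 4 mm thick (x) x 60 mm wide (y), 0 to 80 mm up (a 12 x 40 mm collar at 67 to 79 mm); red handle 18 mm thick (x) x 32 mm wide (y), from 77 to 169 mm up. Same both ways round.
- scraper_edge (a point): Middle of the lower edge of the scraper's blade (the scraper's origin).
- scraper_handle (a point): Centre of the scraper's red handle, 123 mm above the lower edge; axes as the scraper.
- knob: Black cooker knob, about 0.06 kg, standing bore down on the tray. Origin at the centre of its underside, z up, +x along the grip bar towards its white pointer line. Round skirt 43 mm across, up to 21 mm; above it a grip bar 42 mm long (x), 13 mm wide (y), from 21 to 47 mm up. Home on the shaft, its underside is 16 mm below the shaft's tip: 10 mm above the deck while the shaft is up.
- knob_grip (a point): Centre of the knob's grip bar, on its axis, 36 mm above its underside; axes as the knob. The D-bore opens at the underside, 16 mm deep, diameter 16 mm, its flat on the +x side 3.5 mm from the axis: it goes on only when the knob's +x (pointer) points the same way as the shaft's +x.
- pepper_grinder: Small pepper grinder with black cap, 43 mm across, 112 mm high, bystander behind the work. Origin under its centre.
- oil_bottle: Square clear oil bottle with black cap, 42 mm, 170 mm high, bystander behind the work. Origin under its centre.
Things that resemble listed ones, but are neither listed nor needed, are in the scene too. Of the things shaped like the knob, the black one is meant.

How it is judged (in metres and radians):
On the way, in this order (a step that is already met when the one before it is completed fails the run):
1. the scraper stands down in the holder's slot, let go (z of scraper_edge in the frame of holder_slot below -0.035 m and horizontal distance between scraper_edge and holder_slot below 0.008 m and angle between scraper's own z axis and vertical below 0.17 rad and contact force between the fingers and scraper below 0.2 N), for 0.2 s.
2. the knob is home on the D-shaft, flat to flat (z of knob in the frame of shaft_tip below -0.0135 m and horizontal distance between knob and shaft_tip below 0.004 m and angle between knob's own z axis and vertical below 0.12 rad and angle between the x axis of knob and the x axis of shaft_tip, either way round below 0.25 rad), for 0.2 s.
At the end, for the whole second after the job is handed in: Scraper released in the slot (35 mm down, within 8 mm of its centre, tilt under 0.17 rad); knob home on the shaft (underside 13.5 mm below its tip, within 4 mm of its axis, pointer within 0.25 rad, tilt under 0.12 rad), shaft pressed over 4 mm, fingers on the knob (over 2 N) (all of step 1 and all of step 2 and value of joint stem above 0.004 m and contact force between the fingers and knob above 2 N); the arm keeps its last pose, push and grip.
It fails at once if the pepper grinder or oil bottle is shifted by more than 30 mm (distance of any of pepper_grinder, oil_bottle from where it was at the start of the episode above 0.03 m).
It also fails if it takes over 53 s, if anything falls off the work surface, if the arm or the gripper's body presses on something with over 40 N, if the wrist force passes 120 N, or if a joint passes its speed limit or range.

## Working session

There is one attempt and no reset: what is moved stays moved. The work goes in short steps, Python scripts to look and compute and a tool call to move; the robot and the scene stay as the last step left them, time stands still between calls to the robot, and variables do not carry over. Pictures are saved under pics/ and viewed, at most 10 in all, crops included, and the job is handed in when it is done.

Besides the shell and the picture viewer there is one more tool, called after "Emit:" as name(argument=value, ...) on one line, values as JSON. drive_tool: Moves the arm, as the interface text tells. Its arguments: {"type":"object","properties":{"rows":{"type":"array"},"newtons":{"type":"number"}},"required":["rows"]}

```bash
mkdir -p pics; cat > h.py <<'E'
import numpy as np,cv2,pickle
from plant import sensors,cams,r
from scipy.spatial.transform import Rotation as R
def rot(o):
    o=np.array(o,float)
    if o.shape==(3,3): return o
    if o.size==4: return R.from_quat(o).as_matrix()
    return R.from_euler('xyz',o,degrees=True).as_matrix()
def snap(n,f):
    c=cams.capture(n); cv2.imwrite('pics/%s.png'%f,c['pixels'][:,:,::-1]); pickle.dump(c,open('pics/%s.pkl'%f,'wb')); return c
def load(f): return pickle.load(open('pics/%s.pkl'%f,'rb'))
def atz(c,u,v,z):
    K=np.array(c['intrinsics']);d=np.linalg.inv(K)@[u,v,1];d=rot(c['orientation'])@[d[0],-d[1],-d[2]]
    e=np.array(c['eye']);return e+d*(z-e[2])/d[2]
def proj(c,p):
    q=rot(c['orientation']).T@(np.array(p)-c['eye']);q=np.array(c['intrinsics'])@[q[0],-q[1],-q[2]];return q[:2]/q[2]
E
python3 - <<'E'
from h import *
for n in('scene','top'):
    c=snap(n,n+'0'); print({k:v for k,v in c.items() if k!='pixels'})
print(sensors.get_state(), r.tip_reach)
E
```

```text
{'intrinsics': array([[452.72019069,   0.        , 255.32059492],
       [  0.        , 452.72019069, 193.89052   ],
       [  0.        ,   0.        ,   1.        ]]), 'eye': array([0.26228618, 0.56285123, 0.89410489]), 'orientation': array([  41.70175004,   -0.34340473, -149.65553127])}
{'intrinsics': array([[357.1999419 ,   0.        , 246.39364043],
       [  0.        , 357.1999419 , 194.36860764],
       [  0.        ,   0.        ,   1.        ]]), 'eye': array([ 0.53094689, -0.07089766,  0.99863879]), 'orientation': array([  6.4633922 ,   0.59102553, -88.88629945])}
{'time_s': 0.1, 'joints': array([ 8.35426868e+01,  2.05860564e+01,  6.39270190e-01, -1.85957909e-02,
       -7.01348600e+01, -1.65073217e+01]), 'qd': array([ 0.14113792, -0.13207148,  0.02519749,  0.05983117,  0.01612611,
        0.07972162]), 'joint_torque': array([-1.60290103e-03, -5.84162915e+01,  2.93750471e+01,  7.01534495e+00,
        1.01625189e-02, -6.09854874e-05]), 'tcp_pos': array([0.26320126, 0.62108782, 0.21762994]), 'eef_rot': array([ 1.79916751e+02, -6.43927314e-03, -2.29709617e+01]), 'contact_force': array([ 0.57403327, -0.08234938,  0.04406754]), 'moment': array([ 0.00683382, -0.03563756, -0.02124608]), 'gripper_force': 0.0, 'gripper_width': 0.08753759213646775} 0.019
```

View pics/scene0.png

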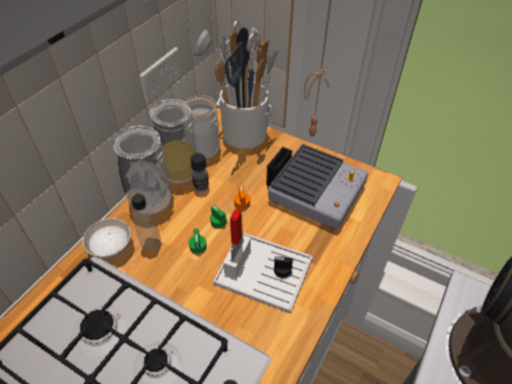

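View pics/top0.png

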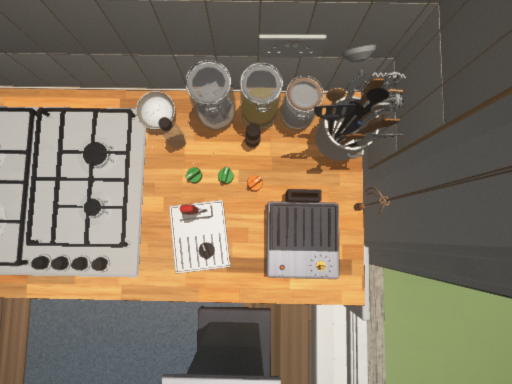

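The scene shows the tray with the black knob (scene 284,266; top 206,250), the red scraper in its stand (scene 237,228; top 188,210), the griddle with its holder at the back (scene 280,165; top 304,196) and the shaft (scene 351,177; top 321,265). Knob-like candidates in top: black (206,250), green (194,175) and (226,176), orange (255,184), so I choose the black one. I'll check it in close crops.

```bash
python3 - <<'E'
import cv2,numpy as np
t=cv2.imread('pics/top0.png');s=cv2.imread('pics/scene0.png')
z=lambda im,u,v,w,h,k:cv2.resize(im[v:v+h,u:u+w],None,fx=k,fy=k,interpolation=cv2.INTER_CUBIC)
cv2.imwrite('pics/a.png',np.hstack([z(t,165,190,66,96,6),z(t,260,182,66,96,6)]))
# scene: tray region & griddle
cv2.imwrite('pics/b.png',np.hstack([z(s,213,205,100,105,4),z(s,262,140,100,105,4)]))
cv2.imwrite('pics/c.png',np.hstack([z(t,292,245,48,36,8),z(s,330,160,48,36,8)]))
E
```

```text
(no output)
```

View pics/a.png

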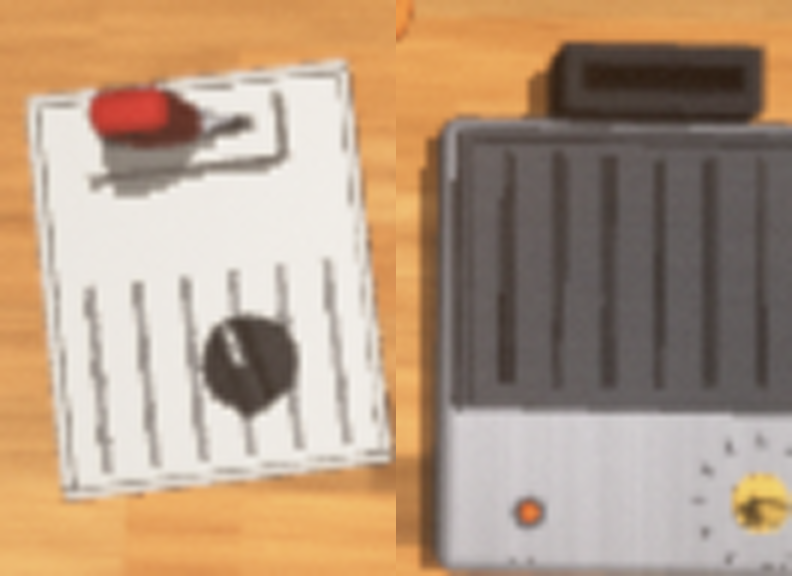

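View pics/b.png

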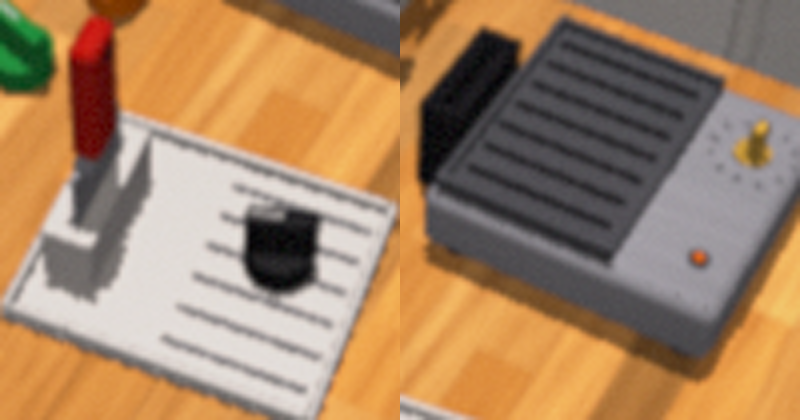

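View pics/c.png

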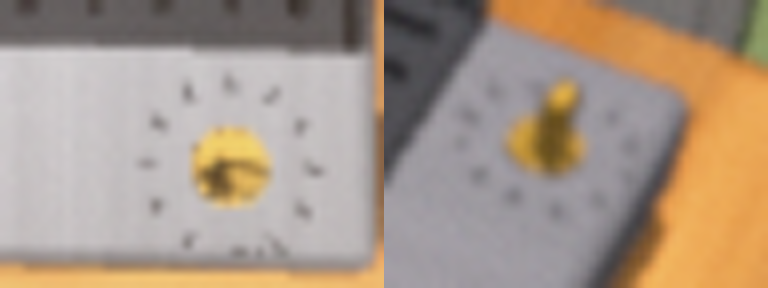

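```bash
cat > fit.py <<'E'
from h import *
from scipy.optimize import least_squares
t=load('top0');s=load('scene0')
A=lambda X,Y:(165+(X+.5)/6-.5,190+(Y+.5)/6-.5)
A2=lambda X,Y:(260+(X-396+.5)/6-.5,182+(Y+.5)/6-.5)
B=lambda X,Y:(213+(X+.5)/4-.5,205+(Y+.5)/4-.5)
B2=lambda X,Y:(262+(X-400+.5)/4-.5,140+(Y+.5)/4-.5)
C=lambda X,Y:(292+(X+.5)/8-.5,245+(Y+.5)/8-.5)
C2=lambda X,Y:(330+(X-384+.5)/8-.5,160+(Y+.5)/8-.5)
def W(p,l): c,n=np.cos(p[2]),np.sin(p[2]);return [p[0]+c*l[0]-n*l[1],p[1]+n*l[0]+c*l[1],l[2]]
def fit(obs,p0,nm):
    f=lambda p:np.concatenate([proj(c,W(p,l))-px for c,l,px in obs])
    o=least_squares(f,p0,loss='soft_l1');print(nm,o.x.round(4),'yaw',np.degrees(o.x[2]).round(2));print(o.fun.reshape(-1,2).round(1).tolist());return o.x
def tri(a,b):
    f=lambda p:np.concatenate([proj(t,p)-a,proj(s,p)-b])
    o=least_squares(f,[.5,0,.1]);return o.x.round(4),o.fun.round(1)
if __name__=='__main__':
    T=fit([(t,(.0925,.075,.014),A(30,98)),(t,(.0925,-.075,.014),A(347,62)),(t,(-.0925,-.075,.014),A(390,460)),(t,(-.0925,.075,.014),A(67,497)),
      (s,(.0925,-.075,.014),B(122,112)),(s,(-.0925,-.075,.014),B(395,207)),(s,(.0925,.075,.014),B(5,308))],[.5,.05,0],'tray')
    print('stand',W(T,(.065,0,.05)))
    G=fit([(t,(.1,.095,.055),A2(445,122)),(t,(-.1,.095,.055),A2(440,562)),(t,(-.1,-.095,.055),C(376,262)),
      (t,(-.066,-.045,.055),C(231,167)),(s,(-.066,-.045,.081),C2(566,90)),(s,(-.066,-.045,.055),C2(548,145)),
      (s,(-.1,-.095,.055),C2(690,102))],[.5,-.2,0],'grid')
    print('shaft',W(G,(-.066,-.045,.081)))
    print('slot on z.075',atz(t,*A2(665,78),.075), 'in griddle', np.array([[np.cos(G[2]),np.sin(G[2])],[-np.sin(G[2]),np.cos(G[2])]])@(atz(t,*A2(665,78),.075)[:2]-G[:2]))
    print('handle top',tri(A(131,112),B(97,28)))
    print('handle top@.179',atz(t,*A(131,112),.179),atz(s,*B(97,28),.179))
    print('scraper handle ctr', atz(s,*B(93,92),.133))
    # knob: skirt outline centre, bar ends
    print('knob skirt@.026',atz(t,*A(251,363),.026),'ptr end',atz(t,*A(228,328),.052),'bar other end',atz(t,*A(265,395),.052))
E
python3 fit.py
```

```text
tray [0.5238 0.069  0.135 ] yaw 7.73
[[-0.8, 0.3], [0.2, 0.0], [0.3, 1.1], [-0.8, 1.4], [-3.5, -1.5], [1.1, -0.5], [-1.6, -0.7]]
stand [np.float64(0.5882230821122091), np.float64(0.0777630244465137), 0.05]
grid [ 0.5222 -0.2102 -0.0062] yaw -0.36
[[-0.1, -1.6], [-0.7, 1.9], [1.2, 1.9], [-0.0, -0.1], [-1.5, 0.1], [-0.9, 0.4], [1.0, -1.3]]
shaft [np.float64(0.45593615132934073), np.float64(-0.2547710548641211), 0.081]
slot on z.075 [ 0.63757765 -0.21006925  0.075     ] in griddle [0.11536075 0.00082751]
handle top (array([0.5873, 0.0754, 0.1837]), array([ 0.2,  0.6, -0.5, -0.1]))
handle top@.179 [0.58893035 0.07686455 0.179     ] [0.58839929 0.0719039  0.179     ]
scraper handle ctr [0.5880911  0.07851723 0.133     ]
knob skirt@.026 [0.4878169  0.04610366 0.026     ] ptr end [0.50392871 0.05355004 0.052     ] bar other end [0.47528206 0.03641525 0.052     ]
```

```bash
python3 - <<'E'
import cv2,numpy as np
t=cv2.imread('pics/top0.png');s=cv2.imread('pics/scene0.png')
z=lambda im,u,v,w,h,k:cv2.resize(im[v:v+h,u:u+w],None,fx=k,fy=k,interpolation=cv2.INTER_LANCZOS4)
cv2.imwrite('pics/d.png',np.vstack([np.hstack([z(t,310,255,20,15,20),z(s,341,166,20,15,20)]),np.hstack([z(t,193,238,26,20,15),z(s,268,250,27,20,15)])[:, :800] if 0 else np.hstack([z(t,194,240,25,18,16),z(s,271,253,25,18,16)])]))
E
```

```text
(no output)
```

View pics/d.png

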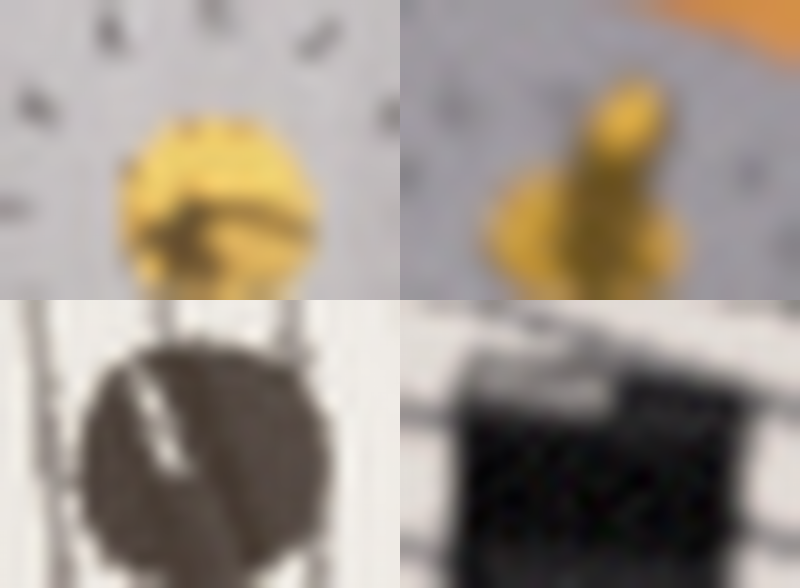

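The crops confirm the choice: a black knob with a white pointer line. It runs from (135,360) to (180,470) in the lower left crop, so its yaw is about 25°. The shaft's flat faces back, turned a little towards −y, roughly −8°. Next I work out the first move.

```bash
cat >> h.py <<'E'
def go(x,y,z,yaw):
    st=sensors.get_state();p=st['tcp_pos'];a=np.radians(st['eef_rot'][2]);d=np.array([x,y,z])-p
    c,n=np.cos(a),np.sin(a);dy=(yaw-st['eef_rot'][2]+180)%360-180
    print('x %.4f y %.4f z %.4f spin %.4f'%(c*d[0]+n*d[1],n*d[0]-c*d[1],-d[2],-np.radians(dy)),'t',st['time_s'],p.round(4),st['eef_rot'].round(2),'F',st['contact_force'].round(1),'w',round(st['gripper_width'],4),round(st['gripper_force'],1))
E
python3 - <<'E'
from h import *
go(.588,.077,.26,-82.3)
t=load('top0')
for z in(.1,.25):print('crock',[atz(t,u,v,z)[:2].round(3).tolist() for u,v in((345,162),(316,110),(345,130))])
print('knob line',[atz(t,u,v,.052)[:2].round(4).tolist() for u,v in((201.9,243.3),(204.8,250.1))])
E
```

```text
x 0.5114 y 0.3742 z -0.0424 spin 1.0355 t 0.1 [0.2632 0.6211 0.2176] [ 1.7992e+02 -1.0000e-02 -2.2970e+01] F [ 0.6 -0.1  0. ] w 0.0875 0.0
crock [[0.72, -0.31], [0.856, -0.236], [0.804, -0.311]]
crock [[0.689, -0.27], [0.802, -0.208], [0.759, -0.271]]
knob line [[0.5064, 0.0554], [0.4888, 0.0472]]
```

Emit:
drive_tool(rows=[{"x": 0.05, "y": 0.036, "z": -0.042, "spin": 0.1, "fingers": 0.2}, {"x": 0.1, "y": 0.073, "z": -0.042, "spin": 0.2, "fingers": 0.2}, {"x": 0.15, "y": 0.11, "z": -0.042, "spin": 0.35, "fingers": 0.2}, {"x": 0.2, "y": 0.146, "z": -0.042, "spin": 0.5, "fingers": 0.2}, {"x": 0.25, "y": 0.183, "z": -0.042, "spin": 0.65, "fingers": 0.2}, {"x": 0.3, "y": 0.22, "z": -0.042, "spin": 0.8, "fingers": 0.2}, {"x": 0.35, "y": 0.256, "z": -0.042, "spin": 0.95, "fingers": 0.2}, {"x": 0.4, "y": 0.293, "z": -0.042, "spin": 1.035, "fingers": 0.2}, {"x": 0.45, "y": 0.33, "z": -0.042, "spin": 1.035, "fingers": 0.2}, {"x": 0.5, "y": 0.366, "z": -0.042, "spin": 1.035, "fingers": 0.2}], newtons=25)

```text
time_s: 1.35
tcp_pos: [0.5785, 0.0925, 0.2604]
eef_rot: [180.0, 0.0, -82.3]
contact_force: [1.1, 1.8, 0.5]
gripper_width: 0.0524
gripper_force: 0.0
```

```bash
python3 -c "
from h import *
go(.588,.077,.15,-82.3)"
```

```text
x 0.0166 y -0.0073 z 0.1104 spin 0.0008 t 1.35 [0.5785 0.0925 0.2604] [ 1.7999e+02  1.0000e-02 -8.2260e+01] F [1.1 1.8 0.5] w 0.0524 0.0
```

Emit:
drive_tool(rows=[{"x": 0.0166, "y": -0.0073, "z": 0.0, "fingers": 0.2}, {"x": 0.0166, "y": -0.0073, "z": 0.04, "fingers": 0.2}, {"x": 0.0166, "y": -0.0073, "z": 0.08, "fingers": 0.2}, {"x": 0.0166, "y": -0.0073, "z": 0.108, "fingers": 0.2}, {"x": 0.0166, "y": -0.0073, "z": 0.11, "fingers": 0.2}, {"x": 0.0166, "y": -0.0073, "z": 0.11, "fingers": -1}, {"x": 0.0166, "y": -0.0073, "z": 0.11, "fingers": -1}, {"x": 0.0166, "y": -0.0073, "z": 0.11, "fingers": -1}, {"x": 0.0166, "y": -0.0073, "z": 0.11, "fingers": -1}])

```text
invalid input
```

```bash
python3 - <<'E'
from h import *
go(.588,.077,.23,-82.3)
c=[snap(n,n+'1')['pixels'][:,:,::-1] for n in('top','scene')]
z=lambda im,u,v,w,h,k:cv2.resize(im[v:v+h,u:u+w],None,fx=k,fy=k,interpolation=cv2.INTER_CUBIC)
cv2.imwrite('pics/e.png',np.hstack([z(c[0],150,170,80,100,5),z(c[1],200,180,80,100,5)]))
E
```

```text
x 0.0166 y -0.0073 z 0.0304 spin 0.0008 t 1.35 [0.5785 0.0925 0.2604] [ 1.7999e+02  1.0000e-02 -8.2260e+01] F [1.1 1.8 0.5] w 0.0524 0.0
```

View pics/e.png

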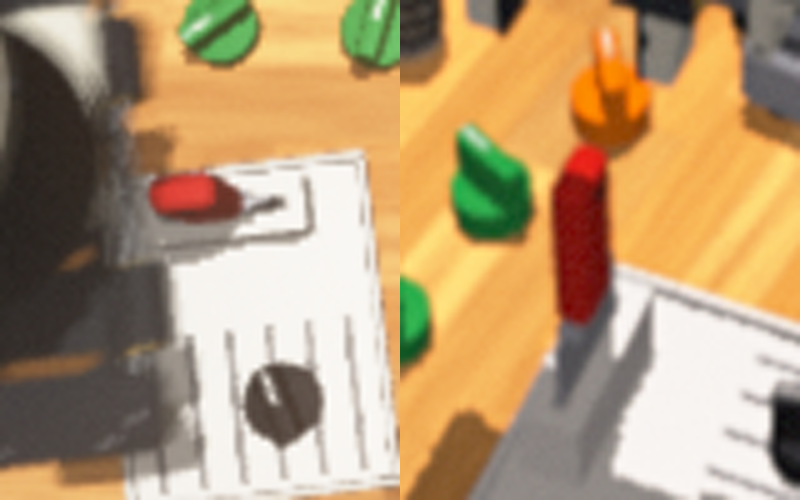

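The move was refused, probably because the rows left out spin. The picture shows the arm still above and the scraper untouched (handle top at 185,195 in the left crop).

Emit:
drive_tool(rows=[{"x": 0.0166, "y": -0.0073, "z": 0.0, "spin": 0.0, "fingers": 0.2}, {"x": 0.0166, "y": -0.0073, "z": 0.04, "spin": 0.0, "fingers": 0.2}, {"x": 0.0166, "y": -0.0073, "z": 0.08, "spin": 0.0, "fingers": 0.2}, {"x": 0.0166, "y": -0.0073, "z": 0.108, "spin": 0.0, "fingers": 0.2}, {"x": 0.0166, "y": -0.0073, "z": 0.11, "spin": 0.0, "fingers": 0.2}, {"x": 0.0166, "y": -0.0073, "z": 0.11, "spin": 0.0, "fingers": -1}, {"x": 0.0166, "y": -0.0073, "z": 0.11, "spin": 0.0, "fingers": -1}, {"x": 0.0166, "y": -0.0073, "z": 0.11, "spin": 0.0, "fingers": -1}, {"x": 0.0166, "y": -0.0073, "z": 0.11, "spin": 0.0, "fingers": -1}], newtons=25)

```text
time_s: 2.58
tcp_pos: [0.5876, 0.079, 0.1511]
eef_rot: [-179.9, 0.0, -82.3]
contact_force: [-0.3, -0.0, -0.7]
gripper_width: 0.0183
gripper_force: 0.7
```

```bash
python3 -c "
from h import *
go(.588,.077,.25,-82.3);print(sensors.get_state()['moment'])"
```

```text
x 0.0020 y -0.0001 z -0.0989 spin 0.0007 t 2.575 [0.5876 0.079  0.1511] [-1.7995e+02  2.0000e-02 -8.2260e+01] F [-0.3 -0.  -0.7] w 0.0183 0.7
[-0.01025012  0.03939976 -0.02128489]
```

Emit:
drive_tool(rows=[{"x": 0.0, "y": 0.0, "z": 0.0, "spin": 0.0, "fingers": -1}, {"x": 0.0, "y": 0.0, "z": 0.0, "spin": 0.0, "fingers": -1}, {"x": 0.0, "y": 0.0, "z": -0.02, "spin": 0.0, "fingers": -1}, {"x": 0.0, "y": 0.0, "z": -0.05, "spin": 0.0, "fingers": -1}, {"x": 0.0, "y": 0.0, "z": -0.08, "spin": 0.0, "fingers": -1}, {"x": 0.0, "y": 0.0, "z": -0.11, "spin": 0.0, "fingers": -1}, {"x": 0.0, "y": 0.0, "z": -0.11, "spin": 0.0, "fingers": -1}])

```text
time_s: 3.45
tcp_pos: [0.5883, 0.0792, 0.2627]
eef_rot: [-179.8, 0.0, -82.3]
contact_force: [0.2, 0.2, -1.0]
gripper_width: 0.0177
gripper_force: 25.0
```

```bash
python3 - <<'E'
from h import *
go(.637,-.210,.26,-90.4)
print(sensors.get_state()['moment'])
c=[snap(n,n+'2')['pixels'][:,:,::-1] for n in('top','scene')]
cv2.imwrite('pics/f.png',np.hstack(c)[:, :])
z=lambda im,u,v,w,h,k:cv2.resize(im[v:v+h,u:u+w],None,fx=k,fy=k,interpolation=cv2.INTER_CUBIC)
cv2.imwrite('pics/f.png',np.hstack([z(c[0],150,150,100,150,4),z(c[1],190,130,100,150,4)]))
E
```

```text
x 0.2931 y -0.0093 z 0.0027 spin 0.1420 t 3.45 [0.5883 0.0792 0.2627] [-1.7979e+02  5.0000e-02 -8.2260e+01] F [ 0.2  0.2 -1. ] w 0.0177 25.0
[ 1.36926214e-01 -7.48087419e-02 -3.52996579e-05]
```

View pics/f.png

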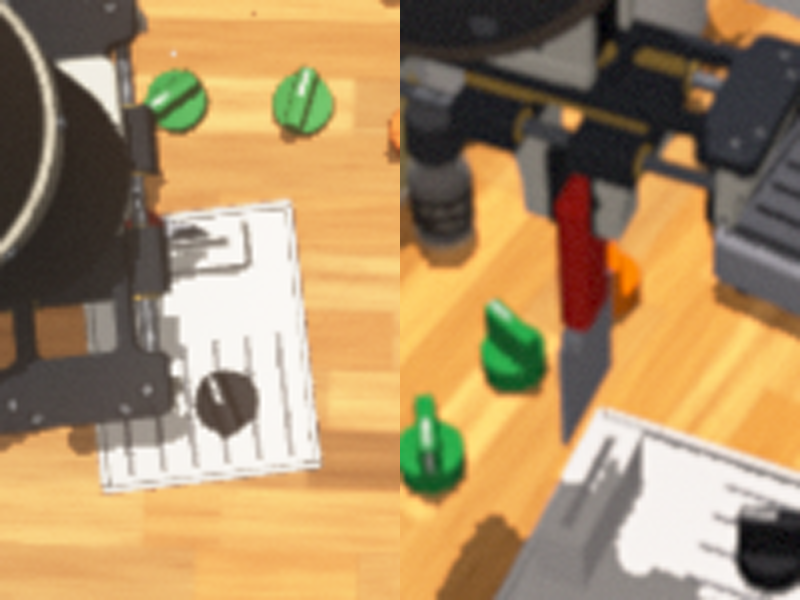

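```bash
python3 - <<'E'
from h import *
s=load('scene2')
from scipy.optimize import least_squares
P=lambda X,Y:np.array((190+(X-400+.5)/4-.5,130+(Y+.5)/4-.5))
a=np.radians(7.74);ex=np.array([np.cos(a),np.sin(a),0]);ey=np.array([-np.sin(a),np.cos(a),0]);b=np.array([.5883,.0792,.1217])
ob=[(30,0,P(568,442)),(-30,0,P(609,382)),(16,81,P(563,322)),(-16,81,P(604,312))]
for w,h,px in ob: print((proj(s,b+ey*w/1e3+[0,0,h/1e3])-px).round(1))
# lean roll about ex (edge shift along ey) and pitch with fixed handle pt + y offset
def f(p):
    out=[]
    for w,h,px in ob:
        q=np.array([0,w/1e3+p[0],h/1e3-.141]);q=R.from_euler('xy',[p[1],p[2]]).apply(q)
        out.append(proj(s,np.array([.5883,.0792,.2627+p[3]])+q[0]*ex+q[1]*ey+[0,0,q[2]])-px)
    return np.concatenate(out)
o=least_squares(f,[0,0,0,0]);print(o.x,o.fun.round(1))
im=s['pixels']
E
```

```text
[-1.8  1.5]
[-0.4 -4.3]
[1.  2.1]
[-2.7 -6.7]
[-0.01486681  0.06479594 -0.01582573 -0.01604713] [-1.3  3.2 -0.2 -1.2  3.1  3.1 -0.7 -4.8]
```

The scraper hangs straight from the pads (handle at 580,250, lower edge at about 568,442 to 610,382 in the right crop), and my readings are good to a few pixels. I carry it above the slot.

Emit:
drive_tool(rows=[{"x": 0.03, "y": -0.001, "z": 0.0, "spin": 0.0, "fingers": -1}, {"x": 0.08, "y": -0.003, "z": 0.0, "spin": 0.04, "fingers": -1}, {"x": 0.13, "y": -0.005, "z": 0.0, "spin": 0.08, "fingers": -1}, {"x": 0.18, "y": -0.007, "z": 0.0, "spin": 0.12, "fingers": -1}, {"x": 0.23, "y": -0.009, "z": 0.0, "spin": 0.142, "fingers": -1}, {"x": 0.27, "y": -0.0095, "z": 0.0, "spin": 0.142, "fingers": -1}, {"x": 0.2915, "y": -0.0095, "z": 0.0, "spin": 0.142, "fingers": -1}, {"x": 0.2915, "y": -0.0095, "z": 0.0, "spin": 0.142, "fingers": -1}, {"x": 0.2915, "y": -0.0095, "z": 0.0, "spin": 0.142, "fingers": -1}])

```text
time_s: 4.68
tcp_pos: [0.6358, -0.2079, 0.2598]
eef_rot: [179.9, 0.0, -90.4]
contact_force: [-0.4, 1.0, -1.8]
gripper_width: 0.0173
gripper_force: 25.0
```

```bash
python3 - <<'E'
from h import *
go(.6375,-.2085,.225,-90.4)
c=[snap(n,n+'3')['pixels'][:,:,::-1] for n in('top','scene')]
z=lambda im,u,v,w,h,k:cv2.resize(im[v:v+h,u:u+w],None,fx=k,fy=k,interpolation=cv2.INTER_CUBIC)
cv2.imwrite('pics/g.png',np.hstack([z(c[0],250,130,80,100,5),z(c[1],240,100,80,100,5)]))
E
```

```text
x 0.0005 y -0.0017 z 0.0348 spin 0.0002 t 4.675 [ 0.6358 -0.2079  0.2598] [ 1.7994e+02  2.0000e-02 -9.0390e+01] F [-0.4  1.  -1.8] w 0.0173 25.0
```

View pics/g.png

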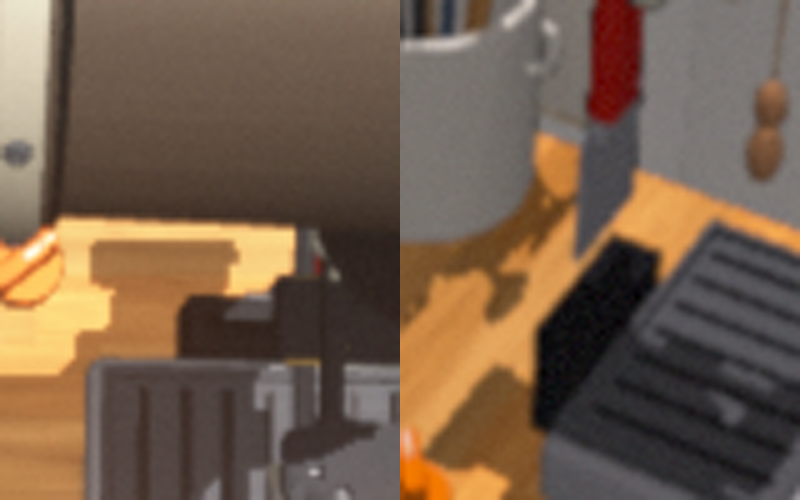

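```bash
python3 - <<'E'
from h import *
s=load('scene3')
X=lambda p:((p-[240,100]+.5)*5-.5+[400,0]).round(0)
sl=np.array([.6375,-.2103,.075])
for dx,dy in((15,-43),(-15,-43),(15,43),(-15,43)):print('holder',dx,dy,X(proj(s,sl+[dx/1e3,dy/1e3,0])))
T=np.array([.6358,-.2079,.2598])
for dz in(0,):
  for w,h in((30,0),(-30,0),(30,77),(16,77),(-16,77)):print('blade',w,h,X(proj(s,T+[0,w/1e3,h/1e3-.141])))
im=s['pixels'];cv2.imwrite('pics/h.png',np.clip(cv2.resize(im[140:192,264:304,::-1],None,fx=11,fy=11,interpolation=cv2.INTER_CUBIC).astype(float)*2.2,0,255))
print('h offs',X(np.array([264,140])),11/5)
E
```

```text
holder 15 -43 [611. 233.]
holder -15 -43 [660. 252.]
holder 15 43 [532. 330.]
holder -15 43 [583. 351.]
blade 30 0 [573. 267.]
blade -30 0 [629. 198.]
blade 30 77 [579. 148.]
blade 16 77 [593. 131.]
blade -16 77 [625.  95.]
h offs [522. 202.] 2.2[ WARN:0@0.174] global loadsave.cpp:1063 imwrite_ Unsupported depth image for selected encoder is fallbacked to CV_8U.
```

View pics/h.png

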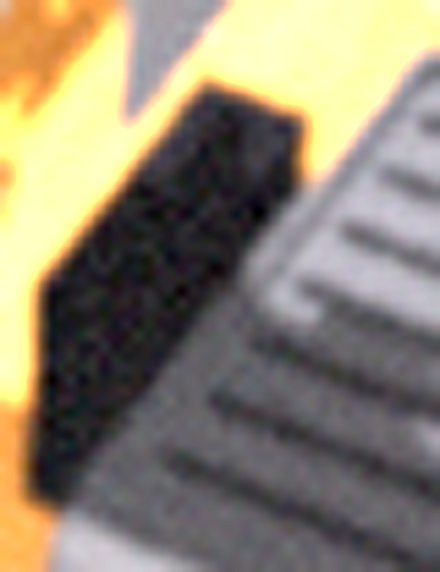

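The holder's top corners are at about (208,85), (303,125) and (42,285), and the blade's lower corner is at (127,120). That agrees with my slot estimate to about 2 mm. I lower it carefully.

Emit:
drive_tool(rows=[{"x": 0.0, "y": -0.0012, "z": 0.01, "spin": 0.0, "fingers": -1}, {"x": 0.0, "y": -0.0012, "z": 0.025, "spin": 0.0, "fingers": -1}, {"x": 0.0, "y": -0.0012, "z": 0.036, "spin": 0.0, "fingers": -1}, {"x": 0.0, "y": -0.0012, "z": 0.042, "spin": 0.0, "fingers": -1}, {"x": 0.0, "y": -0.0012, "z": 0.047, "spin": 0.0, "fingers": -1}, {"x": 0.0, "y": -0.0012, "z": 0.052, "spin": 0.0, "fingers": -1}, {"x": 0.0, "y": -0.0012, "z": 0.056, "spin": 0.0, "fingers": -1}])

```text
time_s: 5.65
tcp_pos: [0.6373, -0.2087, 0.2043]
eef_rot: [-180.0, -0.0, -90.4]
contact_force: [0.1, 0.1, -0.8]
gripper_width: 0.018
gripper_force: 25.0
```

```bash
python3 -c "
from h import *
go(.637,-.2085,.161,-90.4);print(sensors.get_state()['moment'])"
```

```text
x -0.0002 y 0.0003 z 0.0433 spin -0.0001 t 5.65 [ 0.6373 -0.2087  0.2043] [-179.99   -0.    -90.41] F [ 0.1  0.1 -0.8] w 0.018 25.0
[0.0934851  0.00023001 0.07440022]
```

Emit:
drive_tool(rows=[{"x": 0.0, "y": 0.0, "z": 0.006, "spin": 0.0, "fingers": -1}, {"x": 0.0, "y": 0.0, "z": 0.012, "spin": 0.0, "fingers": -1}, {"x": 0.0, "y": 0.0, "z": 0.018, "spin": 0.0, "fingers": -1}, {"x": 0.0, "y": 0.0, "z": 0.024, "spin": 0.0, "fingers": -1}, {"x": 0.0, "y": 0.0, "z": 0.03, "spin": 0.0, "fingers": -1}, {"x": 0.0, "y": 0.0, "z": 0.034, "spin": 0.0, "fingers": -1}])

```text
time_s: 6.4
tcp_pos: [0.6372, -0.2087, 0.1699]
eef_rot: [180.0, 0.0, -90.4]
contact_force: [0.4, 0.1, -1.2]
gripper_width: 0.0182
gripper_force: 25.0
```

Emit:
drive_tool(rows=[{"x": 0.0, "y": 0.0, "z": 0.003, "spin": 0.0, "fingers": -1}, {"x": 0.0, "y": 0.0, "z": 0.006, "spin": 0.0, "fingers": -1}, {"x": 0.0, "y": 0.0, "z": 0.008, "spin": 0.0, "fingers": -1}, {"x": 0.0, "y": 0.0, "z": 0.0095, "spin": 0.0, "fingers": -1}])

```text
time_s: 6.9
tcp_pos: [0.6398, -0.2095, 0.1658]
eef_rot: [-179.6, -0.2, -90.3]
contact_force: [-3.4, 3.6, 24.0]
gripper_width: 0.0181
gripper_force: 25.1
```

Emit:
drive_tool(rows=[{"x": 0.0, "y": 0.0, "z": -0.004, "spin": 0.0, "fingers": -1}, {"x": 0.0, "y": 0.0, "z": -0.005, "spin": 0.0, "fingers": -1}, {"x": 0.0, "y": 0.0, "z": -0.005, "spin": 0.0, "fingers": -0.4}, {"x": 0.0, "y": 0.0, "z": -0.005, "spin": 0.0, "fingers": -0.1}, {"x": 0.0, "y": 0.0, "z": -0.005, "spin": 0.0, "fingers": -0.1}, {"x": 0.0, "y": 0.0, "z": -0.005, "spin": 0.0, "fingers": -0.1}])

```text
time_s: 7.65
tcp_pos: [0.6372, -0.2087, 0.1658]
eef_rot: [180.0, -0.0, -90.4]
contact_force: [0.1, -0.4, -0.0]
gripper_width: 0.039
gripper_force: 0.0
```

```bash
python3 -c "
from h import *
go(.637,-.2085,.30,-90.4);print(sensors.get_state()['moment'])"
```

```text
x -0.0002 y 0.0002 z -0.1342 spin -0.0001 t 7.65 [ 0.6372 -0.2087  0.1658] [179.98  -0.   -90.4 ] F [ 0.1 -0.4 -0. ] w 0.039 0.0
[ 0.00773973 -0.02579087  0.02677735]
```

Emit:
drive_tool(rows=[{"x": 0.0, "y": 0.0, "z": -0.02, "spin": 0.0, "fingers": -0.1}, {"x": 0.0, "y": 0.0, "z": -0.05, "spin": 0.0, "fingers": -0.1}, {"x": 0.0, "y": 0.0, "z": -0.09, "spin": 0.0, "fingers": -0.1}, {"x": 0.0, "y": 0.0, "z": -0.1, "spin": 0.0, "fingers": -0.1}])

```text
time_s: 8.15
tcp_pos: [0.6385, -0.2091, 0.2694]
eef_rot: [-179.7, -0.1, -90.4]
contact_force: [0.9, -0.0, -0.4]
gripper_width: 0.04
gripper_force: 0.0
```

```bash
python3 - <<'E'
from h import *
go(.4887,.0467,.12,-155)
s=snap('scene','scene4');im=s['pixels'].astype(int)
m=(im[:,:,0]>70)&(im[:,:,1]<.35*im[:,:,0])&(im[:,:,2]<.35*im[:,:,0]);m[200:]=0;m[:60]=0;m[:,:240]=0;m[:,330:]=0
v,u=np.nonzero(m);print('red',u.min(),u.max(),v.min(),v.max(),u.mean(),v.mean(),len(u))
for zb in(.025,.03,.035):
    pts=np.array([proj(s,[.6373+a,-.2103+b,zb+h]) for a in(-.009,.009) for b in(-.016,.016) for h in(.077,.169)])
    print(zb,pts.min(0).round(1),pts.max(0).round(1),proj(s,[.6373,-.2103,zb+.123]).round(1))
E
```

```text
x -0.2547 y 0.1515 z 0.1494 spin 1.1277 t 8.15 [ 0.6385 -0.2091  0.2694] [-1.7972e+02 -6.0000e-02 -9.0390e+01] F [ 0.9 -0.  -0.4] w 0.04 0.0
red 277 286 120 152 281.16806722689074 136.1344537815126 238
0.025 [273.5 117.2] [287.7 155. ] [280.4 136.5]
0.03 [273.6 115.5] [287.8 153.6] [280.5 134.9]
0.035 [273.6 113.9] [287.9 152.1] [280.6 133.4]
```

Emit:
drive_tool(rows=[{"x": -0.03, "y": 0.018, "z": 0.0, "spin": 0.12, "fingers": -0.1}, {"x": -0.07, "y": 0.042, "z": 0.0, "spin": 0.26, "fingers": -0.1}, {"x": -0.11, "y": 0.066, "z": 0.0, "spin": 0.42, "fingers": -0.1}, {"x": -0.15, "y": 0.09, "z": 0.0, "spin": 0.58, "fingers": -0.1}, {"x": -0.19, "y": 0.114, "z": 0.02, "spin": 0.74, "fingers": -0.1}, {"x": -0.225, "y": 0.134, "z": 0.06, "spin": 0.9, "fingers": -0.1}, {"x": -0.25, "y": 0.148, "z": 0.1, "spin": 1.05, "fingers": -0.1}, {"x": -0.2545, "y": 0.1515, "z": 0.14, "spin": 1.128, "fingers": -0.1}, {"x": -0.2545, "y": 0.1515, "z": 0.15, "spin": 1.128, "fingers": -0.1}, {"x": -0.2545, "y": 0.1515, "z": 0.15, "spin": 1.128, "fingers": -0.1}])

```text
time_s: 9.45
tcp_pos: [0.4876, 0.0465, 0.1158]
eef_rot: [-180.0, -0.1, -154.9]
contact_force: [0.8, -0.4, 0.6]
gripper_width: 0.0395
gripper_force: 0.0
```

```bash
python3 -c "
from h import *
go(.4887,.0467,.048,-155)"
```

```text
x -0.0011 y -0.0003 z 0.0678 spin 0.0013 t 9.45 [0.4876 0.0465 0.1158] [-1.7998e+02 -8.0000e-02 -1.5493e+02] F [ 0.8 -0.4  0.6] w 0.0395 0.0
```

Emit:
drive_tool(rows=[{"x": -0.0007, "y": 0.0, "z": 0.02, "spin": 0.0, "fingers": -0.1}, {"x": -0.0007, "y": 0.0, "z": 0.04, "spin": 0.0, "fingers": -0.1}, {"x": -0.0007, "y": 0.0, "z": 0.058, "spin": 0.0, "fingers": -0.1}, {"x": -0.0007, "y": 0.0, "z": 0.066, "spin": 0.0, "fingers": -0.1}, {"x": -0.0007, "y": 0.0, "z": 0.066, "spin": 0.0, "fingers": -0.1}, {"x": -0.0007, "y": 0.0, "z": 0.066, "spin": 0.0, "fingers": -0.1}])

```text
time_s: 10.2
tcp_pos: [0.4889, 0.0473, 0.0509]
eef_rot: [-180.0, 0.1, -155.0]
contact_force: [0.7, -0.6, 0.4]
gripper_width: 0.0396
gripper_force: 0.0
```

```bash
python3 -c "
from h import *
go(.4887,.0467,.048,-155)"
```

```text
x 0.0005 y -0.0005 z 0.0029 spin -0.0003 t 10.2 [0.4889 0.0473 0.0509] [-1.7999e+02  9.0000e-02 -1.5502e+02] F [ 0.7 -0.6  0.4] w 0.0396 0.0
```

Emit:
drive_tool(rows=[{"x": 0.0003, "y": -0.0003, "z": 0.003, "spin": 0.0, "fingers": -0.1}, {"x": 0.0003, "y": -0.0003, "z": 0.003, "spin": 0.0, "fingers": -0.1}, {"x": 0.0003, "y": -0.0003, "z": 0.003, "spin": 0.0, "fingers": -1}, {"x": 0.0003, "y": -0.0003, "z": 0.003, "spin": 0.0, "fingers": -1}, {"x": 0.0003, "y": -0.0003, "z": 0.003, "spin": 0.0, "fingers": -1}, {"x": 0.0003, "y": -0.0003, "z": 0.003, "spin": 0.0, "fingers": -1}, {"x": 0.0003, "y": -0.0003, "z": 0.003, "spin": 0.0, "fingers": -1}], newtons=30)

```text
time_s: 11.08
tcp_pos: [0.488, 0.0468, 0.047]
eef_rot: [-180.0, -0.0, -155.0]
contact_force: [0.1, -0.0, -0.5]
gripper_width: 0.0008
gripper_force: 0.0
```

```bash
python3 -c "
from h import *
go(.4887,.0467,.14,-155)"
```

```text
x -0.0006 y -0.0003 z -0.0930 spin -0.0005 t 11.075 [0.488  0.0468 0.047 ] [-180.     -0.   -155.03] F [ 0.1 -0.  -0.5] w 0.0008 0.0
```

Emit:
drive_tool(rows=[{"x": 0.0, "y": 0.0, "z": -0.04, "spin": 0.0, "fingers": -1}, {"x": 0.0, "y": 0.0, "z": -0.09, "spin": 0.0, "fingers": -0.1}, {"x": -0.02, "y": 0.04, "z": -0.15, "spin": 0.0, "fingers": -0.1}, {"x": -0.04, "y": 0.08, "z": -0.17, "spin": 0.0, "fingers": -0.1}, {"x": -0.05, "y": 0.12, "z": -0.17, "spin": 0.0, "fingers": -0.1}])

```text
time_s: 11.7
tcp_pos: [0.4841, 0.1791, 0.22]
eef_rot: [179.9, 0.3, -155.0]
contact_force: [0.5, 0.6, -0.8]
gripper_width: 0.0345
gripper_force: 0.0
```

```bash
python3 - <<'E'
from h import *
go(.4887,.0467,.14,-155)
s0=load('scene0')
print('exp scene px of knob top',proj(s0,[.4887,.0467,.052]),'skirt',proj(s0,[.4887,.0467,.015]))
for n in('scene','top'):
    c=snap(n,n+'5');
    for f in(n+'0',n+'5'):
        im=load(f)['pixels'].astype(int)
        b=(243,240,330,300) if n=='scene' else (170,215,235,275)
        m=im[b[1]:b[3],b[0]:b[2]].max(2)<95
        k,l,st,ce=cv2.connectedComponentsWithStats(m.astype(np.uint8))
        print(f,[(st[i].tolist(),(ce[i]+[b[0],b[1]]).round(1).tolist()) for i in range(1,k) if st[i][4]>40])
E
```

```text
x 0.0517 y -0.1220 z 0.0800 spin -0.0006 t 11.7 [0.4841 0.1791 0.22  ] [ 179.94    0.32 -155.03] F [ 0.5  0.6 -0.8] w 0.0345 0.0
exp scene px of knob top [282.5868128  258.30553618] skirt [281.75731177 267.40489743]
scene0 [([31, 17, 19, 21, 315], [283.0, 267.2])]
scene5 [([0, 0, 87, 47, 3604], [288.9, 260.6])]
top0 [([29, 28, 15, 16, 147], [206.5, 250.4])]
top5 [([29, 28, 14, 16, 133], [206.4, 250.5])]
```

```bash
python3 - <<'E'
from h import *
for f in('top0','top3','top5'):
    im=load(f)['pixels'][240:262,196:218].mean(2).astype(int)
    print(f);print('\n'.join(' '.join('%3d'%x for x in r) for r in im))
E
```

```text
top0
173 229 233 234 233 234 229 194 177 230 233 234 234 234 230 194 176 231 234 235 234 235
173 228 234 234 233 233 229 197 173 221 224 228 229 233 229 187 174 229 234 235 234 235
170 218 233 233 233 231 220 191 143 155 148 177 190 218 213 160 163 212 232 235 235 235
169 213 233 232 226 211 150  96  73  73  82  90  91 108 138 143 146 180 232 234 234 234
166 197 230 227 175 117 134  99  69  59  62  73  74  76  79  82 114 193 232 234 235 235
161 178 228 215 115  85 136 155  86  62  60  69  74  75  75  73  94 174 230 234 234 235
163 192 224 172  83  69 119 196 113  65  59  65  73  72  76  79  81 130 222 233 235 234
157 169 215 119  70  64  89 150 139  82  59  63  71  76  75  75  74  91 169 232 235 235
156 161 206  98  69  63  82 139 160  90  62  63  70  75  76  74  75  86 155 230 235 235
157 153 173  88  67  66  67 117 194 112  70  60  63  74  74  76  77  80 135 230 234 234
162 151 161  86  68  69  65  87 140 126  80  59  60  70  73  75  75  79 129 229 234 235
192 151 138  80  68  67  67  65  78  80  75  63  58  66  74  74  75  80 139 229 234 235
207 166 189  94  69  71  68  61  65  71
[... 4022 characters left out ...]
 175 193 162  93  72  72  70  68  70  75  77  69  62  69  78  85 114 183 237 239 239
231 174 201 221 126  80  75  71  65  69  75  78  77  64  69  98 136 159 203 238 240 240
230 165 177 228 176 135  90  76  72  64  73  79  80  75 103 170 222 168 186 237 240 240
231 164 176 234 235 225 157 131  89  67  70  77  86 113 184 232 232 171 190 237 240 240
230 163 176 235 238 237 234 226 160  92  78 101 148 189 234 239 233 176 183 236 239 240
230 165 178 233 238 238 238 237 227 148 126 185 232 235 239 239 235 205 182 234 239 240
231 173 175 231 238 238 238 238 234 199 177 230 238 239 239 239 236 218 184 227 239 239
234 201 171 216 237 238 238 238 237 217 179 226 238 238 239 239 237 224 180 224 238 239
```

```bash
python3 - <<'E'
from fit import *
print(tri((201.9,243.3),(275.4,257.2)),tri((204.8,250.4),(284.1,259.0)))
# shaft tip / griddle check
print(proj(s,[.5883,.0792,.2627]))
from h import *
# gripper now: look for finger location in scene5/top5
st=sensors.get_state();print(st['tcp_pos'],proj(load('top5'),st['tcp_pos']),proj(load('scene5'),st['tcp_pos']), st['joints'])
E
```

```text
(array([0.5045, 0.0542, 0.0544]), array([ 0.3,  0.7, -0.7, -0.1])) (array([0.4864, 0.0466, 0.0511]), array([ 0.3,  0.6, -0.6, -0.1]))
[233.8072207  186.13167166]
[0.48251814 0.17976891 0.21752774] [133.99165402 255.066621  ] [254.9898076  261.98749536] [ 4.22882061e+01  5.36210628e+00 -1.93809281e+01 -1.96690913e-02
 -6.51559240e+01 -1.07156452e+02]
```

```bash
python3 -c "
from h import *
go(.4885,.0467,.085,-155)"
```

```text
x 0.0511 y -0.1230 z 0.1325 spin 0.0022 t 11.8 [0.4825 0.1798 0.2175] [ 1.7995e+02  9.0000e-02 -1.5488e+02] F [ 0.6 -0.4 -0.7] w 0.0381 0.0
```

Emit:
drive_tool(rows=[{"x": 0.02, "y": -0.05, "z": 0.02, "spin": 0.0, "fingers": -1}, {"x": 0.04, "y": -0.1, "z": 0.06, "spin": 0.0, "fingers": -1}, {"x": 0.051, "y": -0.123, "z": 0.1, "spin": 0.0, "fingers": -1}, {"x": 0.051, "y": -0.123, "z": 0.13, "spin": 0.0, "fingers": -1}, {"x": 0.051, "y": -0.123, "z": 0.134, "spin": 0.0, "fingers": -1}, {"x": 0.051, "y": -0.123, "z": 0.138, "spin": 0.0, "fingers": -1}, {"x": 0.051, "y": -0.123, "z": 0.142, "spin": 0.0, "fingers": -1}, {"x": 0.051, "y": -0.123, "z": 0.146, "spin": 0.0, "fingers": -1}, {"x": 0.051, "y": -0.123, "z": 0.148, "spin": 0.0, "fingers": -1}])

```text
time_s: 12.92
tcp_pos: [0.4885, 0.0439, 0.0691]
eef_rot: [180.0, 0.0, -155.0]
contact_force: [0.1, -0.3, -0.7]
gripper_width: -0.0001
gripper_force: 0.0
```

```bash
python3 - <<'E'
from h import *
go(.4885,.0467,.048,-155)
c=snap('scene','scene6');im=c['pixels'].mean(2).astype(int)
p=sensors.get_state()['tcp_pos'];print('tip px',proj(c,p-[0,0,.019]),'knob top',proj(c,[.4887,.0467,.052]))
print('cols 262..306');print('\n'.join(str(230+i)+':'+' '.join('%3d'%x for x in r) for i,r in enumerate(im[230:284,262:306:2])))
E
```

```text
x -0.0012 y 0.0025 z 0.0211 spin -0.0002 t 12.925 [0.4885 0.0439 0.0691] [ 1.8000e+02  3.0000e-02 -1.5501e+02] F [ 0.1 -0.3 -0.7] w -0.0001 0.0
tip px [283.30750227 257.95959191] knob top [282.5868128  258.30553618]
cols 262..306
230:178  61  64  66  70  71  75  74  65  57  54  54  51  48  45  49  43  40  41  42  40  48
231:180  56  62  65  70  70  71  64  58  51  49  49  48  47  44  42  40  39  39  37  39  53
232:182  60  63  67  69  72  65  57  53  51  51  44  41  40  41  38  37  38  37  36  39  55
233:181  59  62  64  70  67  55  54  47  48  47  39  40  37  40  36  35  41  37  41  38  47
234:173  58  58  65  66  60  55  51  50  48  47  40  35  38  40  37  35  33  38  38  40  40
235:167  54  60  65  62  54  52  51  45  45  57  47  40  35  37  35  36  36  38  36  38  42
236:161  52  61  64  57  52  50  43  38  44  61  56  40  37  35  38  37  37  38  40  33  42
237:159  55  59  56  53  51  46  43  38  42  58  56  40  38  36  39  35  35  37  37  37  36
238:177  53  59  51  49  44  38  37  39  38  52  49  33  35  37  33  34  36  35  32  37  35
239:213  54  56  55  50  41  34  33  35  3
[... 3397 characters left out ...]
  67  41  21  26  39  90 121 107  97 111 127 141 135 144
277:246 245 239 158  96 101 116 131 111  89  60  70  89 125 140 131 113  97 109 135 137 130
278:246 247 241 152 123 107 101 111 126 123 112 119 126 140 142 141 134 120 108 133 137 133
279:246 247 236 141 138 131 117 100 104 115 133 140 140 145 142 139 143 135 128 134 136 135
280:246 247 236 139 142 142 136 123 107  97 112 129 139 142 142 141 142 143 139 133 134 130
281:243 247 234 138 143 142 140 140 130 110  97 106 122 135 140 142 140 140 140 132 129 115
282:216 238 207 140 143 140 142 140 138 132 118  96 100 116 133 141 142 140 143 136 121 104
283:187 202 158 135 143 145 142 141 140 140 138 122 107  98 111 128 138 142 140 139 113 103
```

Emit:
drive_tool(rows=[{"x": -0.001, "y": 0.002, "z": 0.0, "spin": 0.0, "fingers": -1}, {"x": -0.001, "y": 0.002, "z": 0.003, "spin": 0.0, "fingers": -1}, {"x": -0.001, "y": 0.002, "z": 0.005, "spin": 0.0, "fingers": -1}, {"x": -0.001, "y": 0.002, "z": 0.006, "spin": 0.0, "fingers": -1}, {"x": -0.001, "y": 0.002, "z": 0.006, "spin": 0.0, "fingers": -1}])

```text
time_s: 13.6
tcp_pos: [0.4884, 0.0458, 0.0629]
eef_rot: [-180.0, -0.0, -155.0]
contact_force: [-0.2, -0.6, 0.4]
gripper_width: 0.0002
gripper_force: 0.0
```

Emit:
drive_tool(rows=[{"x": 0.0, "y": 0.0, "z": 0.003, "spin": 0.0, "fingers": -1}, {"x": 0.0, "y": 0.0, "z": 0.006, "spin": 0.0, "fingers": -1}, {"x": 0.0, "y": 0.0, "z": 0.009, "spin": 0.0, "fingers": -1}, {"x": 0.0, "y": 0.0, "z": 0.012, "spin": 0.0, "fingers": -1}, {"x": 0.0, "y": 0.0, "z": 0.014, "spin": 0.0, "fingers": -1}, {"x": 0.0, "y": 0.0, "z": 0.014, "spin": 0.0, "fingers": -1}])

```text
time_s: 14.35
tcp_pos: [0.4883, 0.0458, 0.0488]
eef_rot: [180.0, -0.0, -155.0]
contact_force: [0.7, 0.2, 0.3]
gripper_width: 0.0004
gripper_force: 0.0
```

```bash
python3 - <<'E'
from h import *
c=load('scene6');T=np.array([.4885,.0439,.0691]);a=np.radians(-155)
tx=np.array([np.cos(a),np.sin(a),0]);ty=np.array([np.sin(a),-np.cos(a),0])
for i in(-.039,.039):
  for j in(-.0965,.0965):
    for h in (.047,):print(i,j,proj(c,T+i*tx+j*ty+[0,0,h]).round(1))
for f in('scene6',):pass
d=snap('scene','scene7');e=snap('top','top7')
for f in('scene7','scene6'):
    im=load(f)['pixels'].astype(int)
    print(f);print('\n'.join(str(v)+':'+' '.join('%3d'%x for x in im[v,200:330:5].mean(1)) for v in range(190,300,4)))
st=sensors.get_state();print(st)
E
```

```text
-0.039 -0.0965 [269.7 204.3]
-0.039 0.0965 [262.7 278.5]
0.039 -0.0965 [304.3 206.9]
0.039 0.0965 [302.2 281.8]
scene7
190: 69  99 182 188 172 171 167 162 160 171 178 169 179  53  73  80  85  91  96  98  70  73  74  73  76  72
194:108 105 191 170 166 169 167 162 121 126 175 178 181  58  72  81  89  91  93  94  74  74  75  74  74  71
198:188 190 178 168 167 174 169 130  92 109 156 180 181  55  69  80  87  93  91  96  73  74  73  73  75  72
202:190 188 169 166 175 169 174 109 108 100 156 181 174  54  71  80  85  90  94  98  71  76  74  72  73  71
206:188 170 162 164 170 173 175 108  76  76 159 176 176  53  72  78  82  91  92  99  71  75  74  76  71  72
210:174 166 157  98 134 176 173 181 139 125 176 174 166  55  74  80  85  92  95  96  81  74  76  74  72  70
214:171 169 162  45  92 123 186 176 173 177 177 176 171  56  72  81  83  89  93  97  99  76  73  72  67  64
218:168 173 124  81  47  81 184 171 169 178 179 168 170  61  72  81  87  92  94  98 102  92  72  70  63  54
222:172 172 145  95  69  52 175 176 177 175 177 171 176  57  73  81  87  91  95  98 102 102  92  70  61  56
226:171 1
[... 5065 characters left out ...]
 172 174
{'time_s': 14.45, 'joints': array([ 2.83768330e+01,  1.39296130e+01, -3.46403570e+01,  2.86750587e-03,
       -4.14280456e+01, -9.34077425e+01]), 'qd': array([-0.06648993, -0.18646107,  0.04889806,  0.04072184, -0.07128301,
        0.04706023]), 'joint_torque': array([-3.77756573e-03, -4.02336895e+01,  2.04780990e+01,  4.87553000e+00,
       -7.86263309e-02, -8.10243887e-05]), 'tcp_pos': array([0.48850746, 0.04587127, 0.04898286]), 'eef_rot': array([-1.79998224e+02,  2.09361220e-03, -1.55028759e+02]), 'contact_force': array([ 0.76033639, -0.18601211, -0.69900192]), 'moment': array([ 0.0926688 , -0.18543192, -0.00695576]), 'gripper_force': 0.0, 'gripper_width': 0.0007023874104589451}
```

Emit:
drive_tool(rows=[{"x": 0.0, "y": 0.0, "z": 0.002, "spin": 0.0, "fingers": -1}, {"x": 0.0, "y": 0.0, "z": 0.004, "spin": 0.0, "fingers": -1}, {"x": 0.0, "y": 0.0, "z": 0.006, "spin": 0.0, "fingers": -1}, {"x": 0.0, "y": 0.0, "z": 0.0065, "spin": 0.0, "fingers": -1}])

```text
time_s: 14.95
tcp_pos: [0.4889, 0.0458, 0.0441]
eef_rot: [-180.0, 0.0, -155.0]
contact_force: [-8.9, -0.1, 25.0]
gripper_width: 0.0006
gripper_force: 12.8
```

Emit:
drive_tool(rows=[{"x": 0.0, "y": 0.0, "z": -0.01, "spin": 0.0, "fingers": -1}, {"x": 0.0, "y": 0.0, "z": -0.015, "spin": 0.0, "fingers": -0.1}, {"x": 0.0, "y": 0.0, "z": -0.015, "spin": 0.0, "fingers": -0.1}, {"x": 0.0, "y": 0.0, "z": -0.015, "spin": 0.0, "fingers": -0.1}, {"x": 0.0, "y": 0.0, "z": -0.015, "spin": 0.0, "fingers": -0.1}])

```text
time_s: 15.58
tcp_pos: [0.4883, 0.0458, 0.0571]
eef_rot: [180.0, -0.0, -155.0]
contact_force: [-0.2, -0.2, 0.1]
gripper_width: 0.0348
gripper_force: 0.0
```

```bash
python3 -c "
from h import *
go(.4887,.0467,.024,-155)"
```

```text
x -0.0008 y 0.0007 z 0.0331 spin -0.0006 t 15.575 [0.4883 0.0458 0.0571] [ 1.8000e+02 -3.0000e-02 -1.5504e+02] F [-0.2 -0.2  0.1] w 0.0348 0.0
```

Emit:
drive_tool(rows=[{"x": -0.0008, "y": 0.0007, "z": 0.006, "spin": 0.0, "fingers": -0.1}, {"x": -0.0008, "y": 0.0007, "z": 0.011, "spin": 0.0, "fingers": -0.1}, {"x": -0.0008, "y": 0.0007, "z": 0.015, "spin": 0.0, "fingers": -0.1}, {"x": -0.0008, "y": 0.0007, "z": 0.016, "spin": 0.0, "fingers": -0.1}])

```text
time_s: 16.08
tcp_pos: [0.4886, 0.0467, 0.041]
eef_rot: [-180.0, -0.0, -155.0]
contact_force: [-0.3, 0.3, -0.4]
gripper_width: 0.0394
gripper_force: 0.0
```

No contact, so the fingertips stand about 25 mm higher than the stated tip reach implies. I go on down to just above the skirt.

Emit:
drive_tool(rows=[{"x": 0.0, "y": 0.0, "z": 0.006, "spin": 0.0, "fingers": -0.1}, {"x": 0.0, "y": 0.0, "z": 0.011, "spin": 0.0, "fingers": -0.1}, {"x": 0.0, "y": 0.0, "z": 0.014, "spin": 0.0, "fingers": -0.1}, {"x": 0.0, "y": 0.0, "z": 0.015, "spin": 0.0, "fingers": -0.1}, {"x": 0.0, "y": 0.0, "z": 0.015, "spin": 0.0, "fingers": -0.1}])

```text
time_s: 16.7
tcp_pos: [0.4889, 0.0468, 0.0265]
eef_rot: [-180.0, -0.0, -155.0]
contact_force: [0.7, -0.0, -1.2]
gripper_width: 0.0394
gripper_force: 0.0
```

Emit:
drive_tool(rows=[{"x": 0.0, "y": 0.0, "z": 0.002, "spin": 0.0, "fingers": -0.1}, {"x": 0.0, "y": 0.0, "z": 0.002, "spin": 0.0, "fingers": -1}, {"x": 0.0, "y": 0.0, "z": 0.002, "spin": 0.0, "fingers": -1}, {"x": 0.0, "y": 0.0, "z": 0.002, "spin": 0.0, "fingers": -1}, {"x": 0.0, "y": 0.0, "z": 0.002, "spin": 0.0, "fingers": -1}, {"x": 0.0, "y": 0.0, "z": 0.002, "spin": 0.0, "fingers": -1}], newtons=30)

```text
time_s: 17.45
tcp_pos: [0.4889, 0.0469, 0.0245]
eef_rot: [180.0, 0.0, -155.0]
contact_force: [0.0, 0.8, -0.1]
gripper_width: 0.0127
gripper_force: 30.0
```

```bash
python3 -c "
from h import *
go(.4559,-.2548,.12,-188);print(sensors.get_state()['joints'])"
```

```text
x 0.1573 y -0.2595 z -0.0955 spin 0.5755 t 17.45 [0.4889 0.0469 0.0245] [ 180.      0.   -155.03] F [ 0.   0.8 -0.1] w 0.0127 30.0
[ 2.84608650e+01  1.61670592e+01 -3.59617534e+01 -1.25881819e-04
 -3.78666935e+01 -9.34895460e+01]
```

Emit:
drive_tool(rows=[{"x": 0.0, "y": 0.0, "z": -0.03, "spin": 0.0, "fingers": -1}, {"x": 0.0, "y": 0.0, "z": -0.08, "spin": 0.0, "fingers": -1}, {"x": 0.02, "y": -0.035, "z": -0.1, "spin": 0.08, "fingers": -1}, {"x": 0.045, "y": -0.075, "z": -0.1, "spin": 0.2, "fingers": -1}, {"x": 0.07, "y": -0.115, "z": -0.1, "spin": 0.33, "fingers": -1}, {"x": 0.095, "y": -0.155, "z": -0.1, "spin": 0.46, "fingers": -1}, {"x": 0.12, "y": -0.2, "z": -0.1, "spin": 0.576, "fingers": -1}, {"x": 0.145, "y": -0.24, "z": -0.1, "spin": 0.576, "fingers": -1}, {"x": 0.157, "y": -0.2595, "z": -0.1, "spin": 0.576, "fingers": -1}, {"x": 0.157, "y": -0.2595, "z": -0.1, "spin": 0.576, "fingers": -1}])

```text
time_s: 18.7
tcp_pos: [0.4554, -0.256, 0.124]
eef_rot: [180.0, -0.0, 171.8]
contact_force: [-0.5, 0.5, -0.6]
gripper_width: 0.013
gripper_force: 30.0
```

```bash
python3 - <<'E'
from fit import *
go(.456,-.2546,.1145,-188)
print('base',tri(C(231,167),C2(548,145)))
# collar/shaft yellow blob from image code
for f in('top0','scene0'):
    c=load(f);im=c['pixels'].astype(int);m=(im[:,:,0]-im[:,:,2]>60)
    b=(305,250,335,280) if f=='top0' else (340,163,362,190)
    v,u=np.nonzero(m[b[1]:b[3],b[0]:b[2]]);print(f,len(u),u.min()+b[0],u.max()+b[0],v.min()+b[1],v.max()+b[1])
G=np.array([.4559,-.2548])
for f in('top0','scene0'):
    c=load(f);print(f,'base',proj(c,[*G,.055]).round(1),'tip',proj(c,[*G,.081]).round(1))
    im=c['pixels'].astype(int);b=(312,256,330,276) if f=='top0' else (342,166,362,186)
    print(b);print('\n'.join(' '.join('%3d/%-3d'%(x[0],x[2]) for x in r) for r in im[b[1]:b[3],b[0]:b[2]]))
E
```

```text
x -0.0004 y 0.0015 z 0.0095 spin -0.0033 t 18.7 [ 0.4554 -0.256   0.124 ] [ 1.8000e+02 -5.0000e-02  1.7181e+02] F [-0.5  0.5 -0.6] w 0.013 30.0
base (array([ 0.4549, -0.2548,  0.0569]), array([ 0.1,  0.4, -0.4, -0. ]))
top0 118 305 334 261 279
scene0 122 345 361 163 180
top0 base [320.4 265.3] tip [322.5 266.2]
(312, 256, 330, 276)
200/196 199/195 187/184 143/138 192/190 200/198 199/196 192/189 174/169 176/174 193/190 200/196 196/194 183/180 163/158 192/189 194/191 195/191
198/195 198/196 191/188 163/159 183/178 199/196 198/195 197/193 193/189 196/192 195/193 198/194 190/185 159/155 177/173 195/191 195/192 193/190
198/195 198/195 196/194 196/193 199/196 201/198 197/194 196/193 197/193 198/194 196/193 198/194 197/194 195/191 197/193 197/194 192/188 195/191
188/184 197/194 198/195 202/198 202/197 199/197 198/194 196/191 198/192 196/192 196/192 198/194 196/193 199/196 201/198 197/193 191/189 186/182
159/153 193/189 198/196 201/196 202/198 201/195 201/184 198/178 207/178 202/180 201/180 201/189 197/192 198/195 200/197 196/192 186/182 152/146
178/175 195/192 198/195 200/195 201/194 207/18
[... 4677 characters left out ...]
0/142 155/156 154/156 156/158 154/156 145/148 138/139 139/141
140/144 154/155 158/159 159/160 157/160 156/157 158/153 154/144 144/134 143/132 149/141 155/152 157/159 155/158 155/158 155/157 154/157 147/150 132/135 130/132
153/153 154/157 156/158 148/153 142/146 153/156 157/159 156/158 155/156 157/159 159/160 157/160 161/163 156/159 151/152 154/155 155/156 149/152 135/137 125/128
158/161 158/159 150/154 137/140 130/132 147/150 157/158 154/157 155/157 154/156 156/160 157/159 156/158 152/154 139/141 142/145 150/152 143/147 131/134 112/114
157/160 156/158 153/155 144/146 141/143 150/152 155/158 153/156 149/151 140/143 148/152 155/156 156/160 149/153 139/140 137/140 147/148 138/141 122/125  95/98
```

Emit:
drive_tool(rows=[{"x": 0.0, "y": 0.0008, "z": 0.01, "spin": 0.0, "fingers": -1}, {"x": 0.0, "y": 0.0008, "z": 0.02, "spin": 0.0, "fingers": -1}, {"x": 0.0, "y": 0.0008, "z": 0.02, "spin": 0.0, "fingers": -1}, {"x": 0.0, "y": 0.0008, "z": 0.02, "spin": 0.0, "fingers": -1}])

```text
time_s: 19.2
tcp_pos: [0.4564, -0.2535, 0.1044]
eef_rot: [-180.0, -0.0, 172.0]
contact_force: [1.0, -0.4, -0.2]
gripper_width: 0.0129
gripper_force: 30.0
```

```bash
python3 -c "
from h import *
go(.456,-.2546,.1,-188)"
```

```text
x 0.0003 y -0.0012 z 0.0044 spin 0.0003 t 19.2 [ 0.4564 -0.2535  0.1044] [-1.7999e+02 -1.0000e-02  1.7202e+02] F [ 1.  -0.4 -0.2] w 0.0129 30.0
```

Emit:
drive_tool(rows=[{"x": 0.0003, "y": -0.001, "z": 0.002, "spin": 0.0, "fingers": -1}, {"x": 0.0003, "y": -0.001, "z": 0.004, "spin": 0.0, "fingers": -1}, {"x": 0.0003, "y": -0.001, "z": 0.006, "spin": 0.0, "fingers": -1}, {"x": 0.0003, "y": -0.001, "z": 0.008, "spin": 0.0, "fingers": -1}, {"x": 0.0003, "y": -0.001, "z": 0.008, "spin": 0.0, "fingers": -1}])

```text
time_s: 19.82
tcp_pos: [0.4556, -0.2549, 0.0963]
eef_rot: [-180.0, -0.0, 172.0]
contact_force: [0.4, -0.6, 0.5]
gripper_width: 0.0128
gripper_force: 30.0
```

```bash
python3 -c "
from h import *
go(.456,-.2546,.0845,-188);print(sensors.get_state()['moment'])"
```

```text
x -0.0003 y 0.0003 z 0.0118 spin -0.0007 t 19.825 [ 0.4556 -0.2549  0.0963] [-1.8000e+02 -2.0000e-02  1.7196e+02] F [ 0.4 -0.6  0.5] w 0.0128 30.0
[-0.00335278 -0.15427529  0.01360588]
```

Emit:
drive_tool(rows=[{"x": 0.0, "y": 0.0, "z": 0.002, "spin": 0.0, "fingers": -1}, {"x": 0.0, "y": 0.0, "z": 0.004, "spin": 0.0, "fingers": -1}, {"x": 0.0, "y": 0.0, "z": 0.006, "spin": 0.0, "fingers": -1}, {"x": 0.0, "y": 0.0, "z": 0.008, "spin": 0.0, "fingers": -1}, {"x": 0.0, "y": 0.0, "z": 0.009, "spin": 0.0, "fingers": -1}])

```text
time_s: 20.45
tcp_pos: [0.4557, -0.2548, 0.0873]
eef_rot: [-180.0, -0.0, 172.0]
contact_force: [-0.7, 0.2, -0.2]
gripper_width: 0.0124
gripper_force: 30.0
```

```bash
python3 -c "
from h import *
go(.456,-.2546,.0845,-188);print(sensors.get_state()['moment'])"
```

```text
x -0.0002 y 0.0003 z 0.0028 spin -0.0006 t 20.45 [ 0.4557 -0.2548  0.0873] [-1.8000e+02 -1.0000e-02  1.7197e+02] F [-0.7  0.2 -0.2] w 0.0124 30.0
[ 0.02910324 -0.15293083 -0.00018057]
```

Emit:
drive_tool(rows=[{"x": 0.0, "y": 0.0, "z": 0.002, "spin": 0.0, "fingers": -1}, {"x": 0.0, "y": 0.0, "z": 0.004, "spin": 0.0, "fingers": -1}, {"x": 0.0, "y": 0.0, "z": 0.005, "spin": 0.0, "fingers": -1}, {"x": 0.0, "y": 0.0, "z": 0.005, "spin": 0.0, "fingers": -1}], newtons=45)

```text
time_s: 20.95
tcp_pos: [0.4559, -0.2549, 0.0827]
eef_rot: [-180.0, 0.0, 172.0]
contact_force: [-0.7, 1.2, 3.7]
gripper_width: 0.0124
gripper_force: 45.0
```

Emit:
drive_tool(rows=[{"x": 0.0, "y": 0.0, "z": 0.002, "spin": 0.0, "fingers": -1}, {"x": 0.0, "y": 0.0, "z": 0.004, "spin": 0.0, "fingers": -1}, {"x": 0.0, "y": 0.0, "z": 0.0055, "spin": 0.0, "fingers": -1}, {"x": 0.0, "y": 0.0, "z": 0.007, "spin": 0.0, "fingers": -1}, {"x": 0.0, "y": 0.0, "z": 0.007, "spin": 0.0, "fingers": -1}])

```text
time_s: 21.58
tcp_pos: [0.456, -0.255, 0.0762]
eef_rot: [-180.0, 0.0, 172.0]
contact_force: [-3.4, 1.2, 11.7]
gripper_width: 0.0129
gripper_force: 45.0
```

Emit:
drive_tool(rows=[{"x": 0.0, "y": 0.0, "z": 0.0005, "spin": 0.0, "fingers": -1}, {"x": 0.0, "y": 0.0, "z": 0.0005, "spin": 0.0, "fingers": -1}, {"x": 0.0, "y": 0.0, "z": 0.0005, "spin": 0.0, "fingers": -1}, {"x": 0.0, "y": 0.0, "z": 0.0005, "spin": 0.0, "fingers": -1}])

```text
time_s: 22.08
tcp_pos: [0.4561, -0.255, 0.0761]
eef_rot: [-180.0, 0.1, 172.0]
contact_force: [-3.6, 2.3, 14.8]
gripper_width: 0.0126
gripper_force: 45.0
```

```bash
python3 - <<'E'
from h import *
s=snap('scene','scene8');im=s['pixels'].astype(int)
m=(im[:,:,0]>70)&(im[:,:,1]<.35*im[:,:,0])&(im[:,:,2]<.35*im[:,:,0]);m[200:]=0;m[:60]=0;m[:,:240]=0;m[:,330:]=0
v,u=np.nonzero(m);print('red',u.min(),u.max(),v.min(),v.max(),u.mean(),v.mean(),len(u))
go(.456,-.2546,.0765,-188)
E
```

```text
red 277 286 120 152 281.08641975308643 135.77366255144034 243
x 0.0001 y 0.0004 z -0.0004 spin -0.0001 t 22.125 [ 0.4561 -0.255   0.0761] [-1.7997e+02  6.0000e-02  1.7199e+02] F [-4.5  3.4 15. ] w 0.0125 45.0
```

The stem is bottomed (15 N), the scraper hasn't moved and the grip is steady, so I hand in.

```bash
python3 -c "
from plant import r
print(r.close_job())"
```

```text
the job is handed in; nothing more can be done
None
```

The job is handed in at about 22 s of the 53 s: by my readings the scraper stands released at the bottom of the holder slot, and the black knob is home on the D-shaft, held gripped and pressed fully down (about 15 N); no verdict came back.

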